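Seat the domed scrubbing brush in its hollow drip stand

TASK

Pick up the scrubbing brush with the round domed underside and seat it upright, knob up, fully home in the white drip stand with the hollow top (not the flat-topped soap stand). Lower it into the hollow before letting go, do not drop it in from above, and leave the block-shaped brush where it is.

Things in the scene. Friction and masses are not known exactly. Their poses are not given: they have to be found in the camera images.
- domed_brush: to move: loose palm brush, 82 mm tall, round about z, 0.09-0.19 kg, standing knob up. Grey hard silicone dome head: flat foot 40 mm diameter, widening to 56 mm at 9 mm height, 68 at 21, 72 (widest) at 30, shoulder ends at 36 mm. Above it a white cylindrical knob, 34 mm diameter, straight from 36 to 76 mm height, to grip from above. Origin: centre of the underside, z up through the knob
- hollow_stand: target: white ceramic stand like a wide egg cup, fixed to the counter, 45 mm tall, 88 mm across the top. Open hollow 28 mm deep: flat inner floor 17 mm above the counter, 46 mm across, widening to 62 at 26 mm height, 76 at 38, 80 at the rim (45 mm). The dome fits with about 3 mm to spare; fully home, the brush's underside rests on the inner floor. Origin: centre of the underside, z up
- flat_stand: not the target: white ceramic soap stand of the same outline, 45 mm tall and 88 mm across, fixed to the counter, but its top is flat with three low ridges. Origin: centre of the underside, z up
- block_brush: not to be moved: loose brush of the same grey silicone with the same white knob (34 mm diameter, 82 mm tall in all), but its head is a flat-bottomed rectangular block 90 x 56 mm, 36 mm high. Origin: centre of the underside, x along its length, z up. (Everything else on the counter, e.g. a soap dispenser, is under 150 mm tall)
Not all that is in view belongs to the job. What is shaped like the domed_brush but blue, green or turquoise is not meant.

How it is judged (in metres and radians):
On the way:
1. the domed brush is lifted clear of the counter, higher than the stand (height (world z) of domed_brush above 0.045 m), for 0.1 s.
At the end, for the whole second after the job is handed in: The domed brush stands at rest in the hollow stand: its underside within 10 mm of the stand's axis and 10 to 24 mm above the stand's underside (17 mm is fully home), knob up within 10 degrees of vertical; the block brush is within 30 mm of where it started (horizontal distance between domed_brush and hollow_stand below 0.01 m and z of domed_brush in the frame of hollow_stand between 0.01 and 0.024 m and angle between domed_brush's own z axis and vertical below 0.175 rad and linear speed of domed_brush below 0.02 m/s and distance of block_brush from where it was at the start of the episode below 0.03 m); the robot touches nothing.
It fails at once if the domed brush was let go over the hollow stand while still more than 30 mm above its seat (horizontal distance between domed_brush and hollow_stand below 0.05 m and z of domed_brush in the frame of hollow_stand above 0.047 m and contact force between the fingers and domed_brush below 0.05 N).
It fails at once if the block brush was moved by more than 30 mm (distance of block_brush from where it was at the start of the episode above 0.03 m).
It also fails if it takes over 40 s, if anything falls off the work surface, if the arm or the gripper's body presses on something with over 40 N, if the wrist force passes 120 N, or if a joint passes its speed limit or range.

ROBOT

A 6-joint arm with a two-finger parallel gripper is mounted at the origin on the work surface. World frame = base frame: x ahead of the robot, y to its left, z up, the work surface at z = 0. Lengths are in mm, angles in rad, forces in N, time in s.
With the tool pointing down it reaches from about 350 to 975 mm from the base axis. Payload 7.1 kg.
Tool frame: the origin (TCP) lies between the finger pads; the fingertips stand 8 mm ahead of it and the grasp point (between the pads) lies 11 mm behind it; x points along the fingers, y is the direction in which the jaws open and shut, and the axes are right-handed (so a half turn about x gives the same grasp; the last joint's range is limited). The gripper opens to 88 mm and grips with 3 to 60 N. Pads are 20 mm wide; open, the fingers measure 115 mm over their backs; the gripper's body (75 mm by 178 mm) begins 61 mm behind the grasp point.
Start: joints at [1.268, 0.423, 1.63, -0, 1.089, -0.019], TCP at [174.972, 599.991, 194.175] pointing down, gripper open.
Joint ranges: [-3, 3], [-0.9, 2.11], [0.09, 2.58], [-1.31, 4.45], [0.11, 2.69], [-2.54, 2.54]. Speed limits (rad/s): [2.39, 2.39, 3.01, 3.14, 3.14, 3.14].

INTERFACE

Orientations are given as a rotation vector (axis times angle).
In Python, from workcell import ctrl gives the robot as it stands.
- The arm moves only by the tool apply_moves, never from a script. Its argument "increments" is a list of rows, each an object with "gripper": the opening in per cent of the stroke, from 0 (shut) to 100 (fully open); "delta_pos": the shift along the tool's x, y, z in cm, a list of three; "dr": the turn, a rotation vector about the tool's x, y, z in rad, a list of three. In form: [{"gripper": gripper, "delta_pos": [dx, dy, dz], "dr": [ax, ay, az]}, ...]. A call has exactly 5 rows; each row shifts and turns the commanded pose from where the row before left it, along the tool's axes as they then stand; what a row does not reach is not made up. A row lasts 1/12 s, in which the tool goes at most 41.7 mm and 7.16 degrees, less where a joint would pass 70% of its speed; a pose out of reach is approached as far as the arm can. A call with a gripper value outside its range is refused whole. The fingers move at their own pace and stop on an object; the grip force is fixed at half the most. Time passes only in rows, so rows that do not move let the fingers close, or fill a call up. It gives the time, the measured TCP pose, the force and the opening at its end, in the units of the state.
- ctrl.get_obs(): the state, without advancing time (a new reading comes with each control period).
- ctrl.get_image(name): name is "scene" or "top" or "wrist"; returns a dict with "img" (420x560x3 uint8, red, green, blue), "range_z" (420x560 float32, mm along the optical axis (not along the pixel's ray), 0 where there is no reading), "mtx" (3x3 intrinsics, pixels), "rvec" (rotation vector, rad) and "tvec" (3), from world to camera coordinates, as OpenCV has them. Camera axes: x right, y down, z forward; pixel columns grow to the right and rows downward; lengths in mm; the calibration is good to about 2 mm. A picture is of the moment at which its call begins.
- ctrl.close_job(): hands the job in, once; it reports no verdict.
The state is a dict: "t": time; "qpos": joint angles; "qvel": joint speeds; "joint_torque": joint torques, N m; "ee_pos": TCP position; "orientation": TCP orientation; "ft_force": force on the tool from outside, world axes, zero at the start; "moment": the same for the moment, N m; "width": finger opening in mm.
Only numpy, scipy, OpenCV 4.12 (cv2) and the standard library are available. Lean on these libraries where they do the work, as an engineer would, in place of code of your own. Each camera call takes 0.05 s, during which the arm holds its last target. There are 200 camera calls.

## Working session

There is one attempt and no reset: what is moved stays moved. The work goes in short steps, Python scripts to look and compute and a tool call to move; the robot and the scene stay as the last step left them, time stands still between calls to the robot, and variables do not carry over. Pictures are saved under pics/ and viewed, about 8 in all and at most 12, crops included, and the job is handed in when it is done.

Besides the shell and the picture viewer there is one more tool, called after "Request:" as a command line: name --argument value ..., lists and objects as JSON in quotes. apply_moves: Moves the arm, as the interface text tells. Its arguments: {"type":"object","properties":{"increments":{"type":"array","items":{"type":"object","properties":{"gripper":{"type":"number"},"delta_pos":{"type":"array","items":{"type":"number"}},"dr":{"type":"array","items":{"type":"number"}}}}}},"required":["increments"]}

```bash
mkdir -p pics; cat > h.py <<'E'
import numpy as np, cv2
from workcell import ctrl
def cam(n):
    d=ctrl.get_image(n); R=cv2.Rodrigues(np.array(d["rvec"],float))[0]; t=np.array(d["tvec"],float).ravel()
    z=d["range_z"]; K=np.array(d["mtx"]); v,u=np.indices(z.shape)
    P=np.stack([(u-K[0,2])/K[0,0]*z,(v-K[1,2])/K[1,1]*z,z],-1)
    W=(P-t)@R
    W[z<=0]=np.nan
    return d["img"],W,K,R,t
def save(n,img): cv2.imwrite("pics/"+n,img[:,:,::-1])
E
python3 - <<'E'
from h import *
o=ctrl.get_obs(); print(o)
a=cam("scene");b=cam("top")
np.savez("c0.npz",si=a[0],sw=a[1],ti=b[0],tw=b[1])
save("s0.png",a[0]);save("t0.png",b[0])
E
```

```text
{'t': 0.0, 'qpos': array([ 1.26802406e+00,  4.23815762e-01,  1.63070598e+00, -1.79467421e-05,
        1.08856855e+00, -1.89586652e-02]), 'qvel': array([ 4.52087174e-04, -1.82772497e-03, -1.05703212e-03, -2.69672605e-06,
        4.82081682e-04,  1.88297968e-04]), 'joint_torque': array([ 4.01046564e-04, -5.44618106e+01, -2.73671186e+01,  6.43873564e-02,
        2.25736928e-02, -7.94667721e-05]), 'ee_pos': array([174.78842428, 599.43668506, 193.41109813]), 'orientation': array([ 0.22160548,  1.55951689, -0.22393807]), 'ft_force': array([-0.84732268, -0.27621113,  0.77540851]), 'moment': array([-0.01945751, -0.00581382,  0.01209331]), 'width': 87.60390235657329}
```

View pics/s0.png

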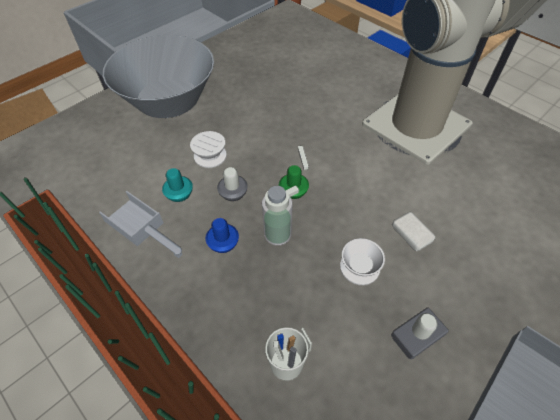

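View pics/t0.png

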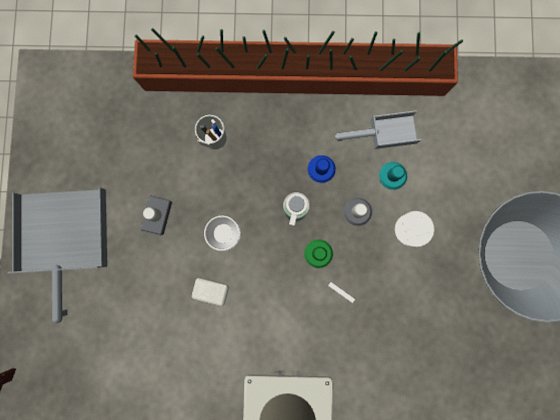

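Scene view: candidates with a domed shape are grey head/white knob at (232,183), and green (294,182), blue (221,235) and teal (177,185), which the text excludes. The block brush is at (421,332), the hollow stand at (362,262) and the flat ridged stand at (209,149). In the top view the grey domed brush is at (357,210), the hollow stand at (222,233) and the block brush at (153,215). I'll measure and crop.

```bash
python3 - <<'E'
from h import *
c=np.load("c0.npz")
def circ(p):  # algebraic circle fit
    A=np.c_[2*p,np.ones(len(p))]; s=np.linalg.lstsq(A,(p**2).sum(1),rcond=None)[0]
    return s[:2],np.sqrt(s[2]+s[0]**2+s[1]**2)
for nm,ps,pt in [("brush",(232,183),(357,210)),("stand",(362,262),(222,233)),("block",(421,332),(153,215)),("flat",(209,149),(414,229)),("green",(294,182),(318,253)),("disp",(278,210),(296,207)),("cup",(287,350),(209,130)),("blue",(221,235),(321,168)),("teal",(177,185),(393,175))]:
    for v,p in (("s",ps),("t",pt)):
        W=c[v+"w"][p[1]-35:p[1]+36,p[0]-35:p[0]+36].reshape(-1,3)
        c0=c[v+"w"][p[1],p[0]]
        W=W[np.isfinite(W).all(1)&(np.hypot(*(W[:,:2]-c0[:2]).T)<65)]
        zt=np.percentile(W[:,2],99.7)
        top=W[W[:,2]>zt-4]; mid=W[(W[:,2]>15)]
        print(nm,v,"px",c0.round(),"ztop",zt.round(1),"topcentre",((top.min(0)+top.max(0))/2).round(1)[:2],"ext",np.ptp(top,0).round()[:2],"fit",circ(top[:,:2]),"all>15",((mid.min(0)+mid.max(0))/2).round(1)[:2],np.ptp(mid,0).round()[:2])
s=cv2.resize(c["si"][130:220,160:320],None,fx=4,fy=4,interpolation=cv2.INTER_CUBIC)
t=cv2.resize(c["si"][225:375,330:460],(400,462),interpolation=cv2.INTER_CUBIC)[:360]
save("crop.png",np.hstack([s[:,:400],t]))
E
```

```text
brush s px [ 528. -153.   57.] ztop 83.1 topcentre [ 521.9 -164.8] ext [26. 29.] fit (array([ 521.89700215, -164.74658396]), np.float64(10.305403731813305)) all>15 [ 521.3 -165. ] [71. 70.]
brush t px [ 518. -156.   86.] ztop 85.9 topcentre [ 522.5 -166. ] ext [27. 28.] fit (array([ 521.93948627, -165.28551723]), np.float64(10.000259448330329)) all>15 [ 521.6 -165.3] [71. 71.]
stand s px [456. 174.  16.] ztop 46.2 topcentre [460.2 173.2] ext [87. 86.] fit (array([459.861466  , 173.01595969]), np.float64(41.41616683463749)) all>15 [460.2 173.2] [87. 86.]
stand t px [460. 175.  18.] ztop 48.9 topcentre [461.  173.4] ext [84. 85.] fit (array([460.28113352, 173.04819881]), np.float64(41.299205422649315)) all>15 [461.1 173.6] [85. 85.]
block s px [518. 347.  62.] ztop 83.1 topcentre [503.2 342.7] ext [28. 29.] fit (array([502.31651077, 343.33097705]), np.float64(10.004363784195181)) all>15 [503.3 343.3] [95. 72.]
block t px [497. 332.  84.] ztop 85.1 topcentre [502.6 342.4] ext [27. 30.] fit (array([501.80502904, 343.44170187]), np.float64(10.2917444339817)) all>15 [501.5 344. ] [96. 72.]
[... 1490 characters left out ...]
82.7 topcentre [629.4 -74.3] ext [27. 29.] fit (array([629.27778691, -72.61153101]), np.float64(10.279628887799417)) all>15 [628.5 -73.6] [71. 71.]
blue t px [619. -69.  82.] ztop 85.2 topcentre [627.8 -71.7] ext [27. 29.] fit (array([628.96166201, -72.50657074]), np.float64(9.889182147226924)) all>15 [628.7 -72.1] [71. 69.]
teal s px [ 620. -239.   54.] ztop 82.5 topcentre [ 615.6 -254.1] ext [30. 30.] fit (array([ 615.2603952 , -253.63077939]), np.float64(10.608931785142)) all>15 [ 615.1 -253.8] [70. 70.]
teal t px [ 606. -244.   78.] ztop 85.3 topcentre [ 614.1 -253.4] ext [27. 27.] fit (array([ 614.38621369, -254.06662575]), np.float64(9.846041372756199)) all>15 [ 616.2 -254.3] [70. 69.]
```

View pics/crop.png

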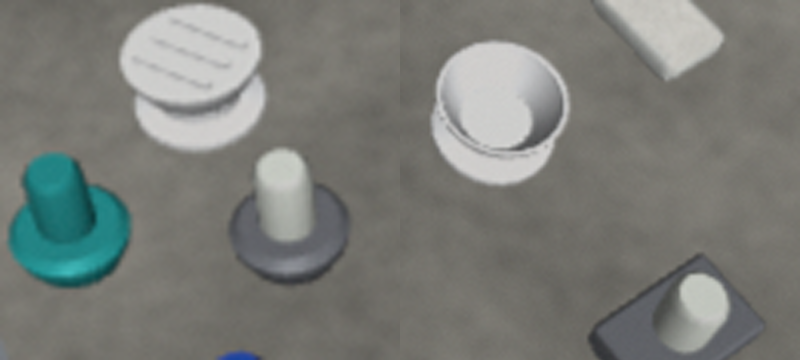

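The crop shows the round grey head with a white knob (290,215) and the egg-cup stand with an open hollow (500,105). The flat stand has ridges and the block brush is rectangular. Both views agree to about 1 mm: brush (521.9,-165.0), top at about 83; stand (460.2,173.1), rim at about 46. Next I'll work out the tool axes.

```bash
cat >> h.py <<'E'
def go(x,y,z):
    o=ctrl.get_obs(); R=cv2.Rodrigues(o["orientation"])[0]
    print("t",o["t"],"pos",o["ee_pos"].round(1),"w",round(o["width"],1),"F",o["ft_force"].round(1),"q6",o["qpos"].round(2))
    print("tool delta cm",(R.T@(np.array([x,y,z])-o["ee_pos"])/10).round(2), "dr to vertical", (R.T@np.cross(R[:,0],[0,0,-1])).round(4))
    return R
E
python3 -c "
from h import *
print(go(521.9,-165,200).round(3))"
```

```text
t 0.1 pos [174.8 599.5 193.5] w 87.5 F [ 0.  -0.4 -0.3] q6 [ 1.27  0.42  1.63  0.    1.09 -0.02]
tool delta cm [ -0.57 -63.68  54.73] dr to vertical [ 0.     -0.      0.0014]
[[-0.     0.28   0.96 ]
 [-0.001  0.96  -0.28 ]
 [-1.    -0.001 -0.   ]]
```

Request:
apply_moves --increments '[{"gripper": 100,"delta_pos": [0,-2.9,2.5],"dr": [0,0,0]},{"gripper": 100,"delta_pos": [0,-2.9,2.5],"dr": [0,0,0]},{"gripper": 100,"delta_pos": [0,-2.9,2.5],"dr": [0,0,0]},{"gripper": 100,"delta_pos": [0,-2.9,2.5],"dr": [0,0,0]},{"gripper": 100,"delta_pos": [0,-2.9,2.5],"dr": [0,0,0]}]'

```text
t: 0.52
ee_pos: [254.5, 423.9, 193.8]
orientation: [0.222, 1.56, -0.223]
ft_force: [0.5, 0.3, -0.0]
width: 88.1
```

Request:
apply_moves --increments '[{"gripper": 100,"delta_pos": [0,-2.9,2.5],"dr": [0,0,0]},{"gripper": 100,"delta_pos": [0,-2.9,2.5],"dr": [0,0,0]},{"gripper": 100,"delta_pos": [0,-2.9,2.5],"dr": [0,0,0]},{"gripper": 100,"delta_pos": [0,-2.9,2.5],"dr": [0,0,0]},{"gripper": 100,"delta_pos": [0,-2.9,2.5],"dr": [0,0,0]}]'

```text
t: 0.93
ee_pos: [333.9, 249.8, 194.1]
orientation: [0.222, 1.559, -0.223]
ft_force: [0.8, 0.6, 0.7]
width: 87.5
```

Request:
apply_moves --increments '[{"gripper": 100,"delta_pos": [0,-2.9,2.5],"dr": [0,0,0]},{"gripper": 100,"delta_pos": [0,-2.9,2.5],"dr": [0,0,0]},{"gripper": 100,"delta_pos": [0,-2.9,2.5],"dr": [0,0,0]},{"gripper": 100,"delta_pos": [0,-2.9,2.5],"dr": [0,0,0]},{"gripper": 100,"delta_pos": [0,-2.9,2.5],"dr": [0,0,0]}]'

```text
t: 1.35
ee_pos: [413.4, 75.5, 194.2]
orientation: [0.223, 1.559, -0.223]
ft_force: [0.1, 0.8, -0.5]
width: 87.9
```

Request:
apply_moves --increments '[{"gripper": 100,"delta_pos": [0,-2.9,2.5],"dr": [0,0,0]},{"gripper": 100,"delta_pos": [0,-2.9,2.5],"dr": [0,0,0]},{"gripper": 100,"delta_pos": [0,-2.9,2.5],"dr": [0,0,0]},{"gripper": 100,"delta_pos": [0,-2.9,2.5],"dr": [0,0,0]},{"gripper": 100,"delta_pos": [0,-2.9,2.5],"dr": [0,0,0]}]'

```text
t: 1.77
ee_pos: [492.7, -98.8, 194.0]
orientation: [0.223, 1.56, -0.223]
ft_force: [1.1, 1.4, 0.4]
width: 87.8
```

```bash
python3 -c "
from h import *
go(521.9,-165,200)"
```

```text
t 1.7667 pos [492.7 -98.8 194. ] w 87.8 F [1.1 1.4 0.4] q6 [-0.22  0.24  1.9   0.    1.   -1.51]
tool delta cm [-0.6  -5.54  4.66] dr to vertical [ 0.     -0.0004 -0.    ]
```

Request:
apply_moves --increments '[{"gripper": 100,"delta_pos": [0,-2.3,1.9],"dr": [0,0,0]},{"gripper": 100,"delta_pos": [0,-2.2,1.9],"dr": [0,0,0]},{"gripper": 100,"delta_pos": [0,-1.04,0.86],"dr": [0,0,0]},{"gripper": 100,"delta_pos": [0,0,0],"dr": [0,0,0]},{"gripper": 100,"delta_pos": [0,0,0],"dr": [0,0,0]}]'

```text
t: 2.18
ee_pos: [521.1, -162.8, 193.6]
orientation: [0.224, 1.561, -0.223]
ft_force: [-0.1, 0.9, -0.1]
width: 88.1
```

```bash
python3 - <<'E'
from h import *
go(521.9,-165,51)
im,W,K,R,t=cam("wrist"); save("w1.png",im)
m=np.isfinite(W).all(-1)&(np.hypot(W[...,0]-522,W[...,1]+165)<45)
P=W[m]
for a,b in((10,40),(40,76),(78,95)):
    q=P[(P[:,2]>a)&(P[:,2]<b)]
    if len(q): print(a,b,len(q),((q.min(0)+q.max(0))/2).round(1),np.ptp(q,0).round())
E
```

```text
t 2.1833 pos [ 521.1 -162.8  193.6] w 88.1 F [-0.1  0.9 -0.1] q6 [-0.32  0.31  1.8   0.    1.03 -1.61]
tool delta cm [14.26 -0.2   0.16] dr to vertical [-0.     -0.0015 -0.0004]
10 40 2110 [ 520.2 -167.3   34.5] [72. 71. 10.]
40 76 154 [ 519.5 -166.4   58.1] [33. 33. 36.]
78 95 807 [ 519.8 -167.    81.3] [31. 31.  7.]
```

View pics/w1.png

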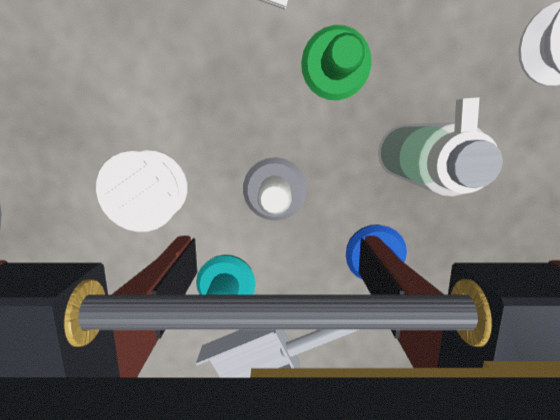

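Wrist view: the domed brush is at (275,190) between the jaws' lanes, clear of teal (225,280) and blue (375,250). The wrist measures (520,-167) against (522,-165) from the fixed cameras, which is within calibration. I'll aim at (521,-166).

Request:
apply_moves --increments '[{"gripper": 100,"delta_pos": [2.5,-0.1,0.1],"dr": [0,0,0]},{"gripper": 100,"delta_pos": [2.5,0,0],"dr": [0,0,0]},{"gripper": 100,"delta_pos": [2.5,0,0],"dr": [0,0,0]},{"gripper": 100,"delta_pos": [1.5,0,0],"dr": [0,0,0]},{"gripper": 100,"delta_pos": [0,0,0],"dr": [0,0,0]}]'

```text
t: 2.65
ee_pos: [519.5, -161.7, 101.3]
orientation: [0.223, 1.566, -0.22]
ft_force: [-0.5, -0.1, -0.7]
width: 87.8
```

```bash
python3 -c "
from h import *
go(521,-166,51)"
```

```text
t 2.65 pos [ 519.5 -161.7  101.3] w 87.8 F [-0.5 -0.1 -0.7] q6 [-0.32  0.44  1.87  0.    0.84 -1.61]
tool delta cm [ 5.03 -0.37  0.3 ] dr to vertical [ 0.     -0.0064 -0.0005]
```

Request:
apply_moves --increments '[{"gripper": 100,"delta_pos": [1.5,-0.3,0.2],"dr": [0,0,0]},{"gripper": 100,"delta_pos": [1.5,0,0],"dr": [0,0,0]},{"gripper": 100,"delta_pos": [1.0,0,0],"dr": [0,0,0]},{"gripper": 100,"delta_pos": [0,0,0],"dr": [0,0,0]},{"gripper": 100,"delta_pos": [0,0,0],"dr": [0,0,0]}]'

```text
t: 3.07
ee_pos: [523.5, -167.1, 64.6]
orientation: [0.222, 1.56, -0.222]
ft_force: [1.5, -0.5, -0.3]
width: 87.7
```

```bash
python3 -c "
from h import *
go(521,-166,51)"
```

```text
t 3.0667 pos [ 523.5 -167.1   64.6] w 87.7 F [ 1.5 -0.5 -0.3] q6 [-0.33  0.5   1.88  0.    0.76 -1.62]
tool delta cm [ 1.36  0.03 -0.27] dr to vertical [-0.     -0.0004 -0.0001]
```

Request:
apply_moves --increments '[{"gripper": 100,"delta_pos": [0.6,0,-0.1],"dr": [0,0,0]},{"gripper": 100,"delta_pos": [0.5,0,-0.1],"dr": [0,0,0]},{"gripper": 100,"delta_pos": [0,0,0],"dr": [0,0,0]},{"gripper": 100,"delta_pos": [0,0,0],"dr": [0,0,0]},{"gripper": 100,"delta_pos": [0,0,0],"dr": [0,0,0]}]'

```text
t: 3.48
ee_pos: [521.7, -167.2, 53.4]
orientation: [0.223, 1.559, -0.223]
ft_force: [-0.6, 0.7, -0.5]
width: 88.1
```

```bash
python3 -c "
from h import *
go(521,-166,51)"
```

```text
t 3.4833 pos [ 521.7 -167.2   53.4] w 88.1 F [-0.6  0.7 -0.5] q6 [-0.33  0.52  1.89 -0.    0.74 -1.62]
tool delta cm [ 0.24  0.1  -0.1 ] dr to vertical [0.     0.0002 0.    ]
```

Request:
apply_moves --increments '[{"gripper": 0,"delta_pos": [0.1,0.1,-0.1],"dr": [0,0,0]},{"gripper": 0,"delta_pos": [0,0,0],"dr": [0,0,0]},{"gripper": 0,"delta_pos": [0,0,0],"dr": [0,0,0]},{"gripper": 0,"delta_pos": [0,0,0],"dr": [0,0,0]},{"gripper": 0,"delta_pos": [0,0,0],"dr": [0,0,0]}]'

```text
t: 3.9
ee_pos: [521.0, -165.9, 52.2]
orientation: [0.223, 1.559, -0.223]
ft_force: [0.2, -0.4, 0.4]
width: 58.1
```

Request:
apply_moves --increments '[{"gripper": 0,"delta_pos": [0,0,0],"dr": [0,0,0]},{"gripper": 0,"delta_pos": [0,0,0],"dr": [0,0,0]},{"gripper": 0,"delta_pos": [0,0,0],"dr": [0,0,0]},{"gripper": 0,"delta_pos": [0,0,0],"dr": [0,0,0]},{"gripper": 0,"delta_pos": [0,0,0],"dr": [0,0,0]}]'

```text
t: 4.32
ee_pos: [520.9, -165.9, 52.2]
orientation: [0.223, 1.559, -0.223]
ft_force: [0.0, -0.4, -1.0]
width: 25.0
```

```bash
python3 -c "
from h import *
go(521,-166,225)"
```

```text
t 4.3167 pos [ 520.9 -165.9   52.2] w 25.0 F [ 0.  -0.4 -1. ] q6 [-0.33  0.52  1.89 -0.    0.74 -1.62]
tool delta cm [-1.728e+01 -1.000e-02  1.000e-02] dr to vertical [-0.     -0.0001  0.0001]
```

Width 25 doesn't match a 34 mm knob. I'll look before moving.

```bash
python3 - <<'E'
from h import *
go(521,-166,225)
im,W,K,R,t=cam("wrist"); im2,W2,*_=cam("scene"); im3,W3,*_=cam("top")
a=cv2.resize(im,(400,300)); b=cv2.resize(im2[100:250,150:350],(400,300)); c=cv2.resize(im3[140:290,257:457],(400,300))
save("g1.png",np.vstack([np.hstack([a,b]),np.hstack([c,c*0])]))
go(521,-166,225)
E
```

```text
t 4.3167 pos [ 520.9 -165.9   52.2] w 25.0 F [ 0.  -0.4 -1. ] q6 [-0.33  0.52  1.89 -0.    0.74 -1.62]
tool delta cm [-1.728e+01 -1.000e-02  1.000e-02] dr to vertical [-0.     -0.0001  0.0001]
t 4.4667 pos [ 520.9 -165.9   52.1] w 25.0 F [-0.4 -0.2 -1.6] q6 [-0.33  0.52  1.89 -0.    0.74 -1.62]
tool delta cm [-1.729e+01 -1.000e-02  1.000e-02] dr to vertical [-0.     -0.0001  0.    ]
```

View pics/g1.png

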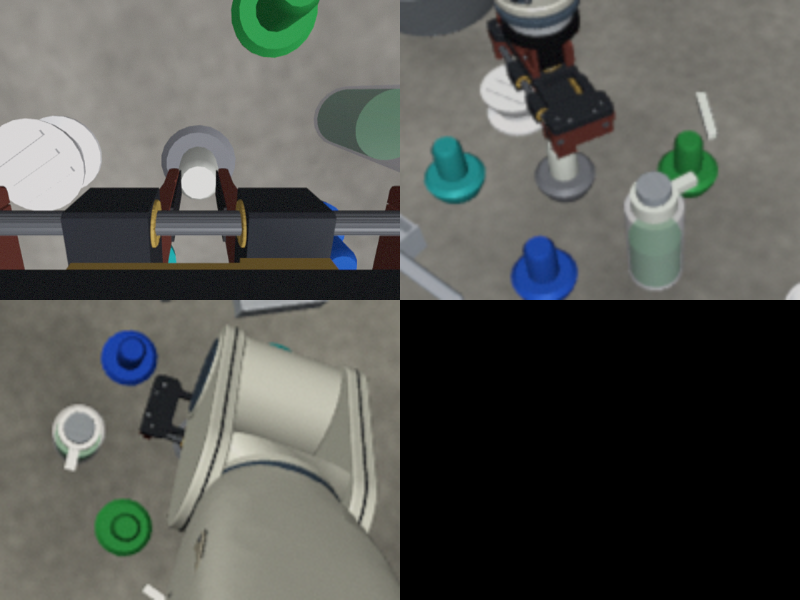

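The wrist tile shows the knob (200,180) between the fingertips, but possibly near the pad edge. I'll measure finger and knob positions in 3D.

```bash
python3 - <<'E'
from h import *
o=ctrl.get_obs(); R=cv2.Rodrigues(o["orientation"])[0]
for n in("wrist","scene"):
    im,W,*_=cam(n); f=im.astype(float); T=(W-o["ee_pos"])@R
    hsv=cv2.cvtColor(im,cv2.COLOR_RGB2HSV)
    near=np.isfinite(W).all(-1)&(np.abs(T[...,1])<70)&(np.abs(T[...,2])<70)
    red=near&((hsv[...,0]<12)|(hsv[...,0]>168))&(hsv[...,1]>90)
    sat=hsv[...,1]<50
    white=near&sat&(hsv[...,2]>120)&(W[...,2]>42)&(W[...,2]<90)
    dome=near&(W[...,2]>12)&(W[...,2]<38)&~red
    print(n,"red",red.sum())
    for lo,hi in((-60,-40),(-40,-20),(-20,-5),(-5,12)):
        for s in(-1,1):
            q=T[red&(T[...,0]>lo)&(T[...,0]<hi)&(T[...,1]*s>0)]
            if len(q)>5: print(lo,hi,s,len(q),np.percentile(q,[2,50,98],axis=0).round(1).tolist())
    for k,m in(("white",white),("dome",dome)):
        if m.sum()>5: 
            q=T[m]; print(k,m.sum(),"T",np.percentile(q,[1,50,99],axis=0).round(1).tolist()); w=W[m]; print("  W",np.percentile(w,[1,99],axis=0).round(1).tolist())
    if n=="wrist": save("g2.png",cv2.resize(im[160:380,180:380],None,fx=3,fy=2.7)[:600])
E
```

```text
wrist red 2740
-60 -40 -1 259 [[-59.6, -21.7, -12.1], [-50.5, -18.0, -11.7], [-40.7, -14.6, -10.0]]
-60 -40 1 262 [[-59.7, 12.5, -12.2], [-50.9, 15.9, -11.7], [-40.5, 19.5, -9.4]]
-40 -20 -1 83 [[-39.7, -21.6, -12.1], [-36.3, -18.1, -11.7], [-31.2, -14.6, -10.3]]
-40 -20 1 75 [[-39.7, 12.7, -12.2], [-36.5, 16.1, -11.7], [-31.2, 19.3, -10.4]]
white 2659 T [[-32.0, -13.1, -17.3], [-30.2, 0.3, -5.5], [4.1, 13.2, 13.3]]
  W [[503.7, -179.0, 48.1], [533.9, -150.7, 84.1]]
dome 3973 T [[14.3, -35.4, -35.0], [15.9, -1.4, -17.7], [21.7, 32.8, 10.1]]
  W [[485.5, -200.7, 30.4], [536.6, -132.7, 37.9]]
scene red 220
-40 -20 1 19 [[-39.7, 19.4, -9.5], [-34.3, 21.3, 0.3], [-30.5, 22.9, 8.9]]
white 144 T [[-29.1, -3.3, -10.6], [-8.7, 14.0, 7.1], [9.7, 18.1, 16.9]]
  W [[514.4, -172.6, 42.4], [538.3, -148.1, 81.2]]
dome 429 T [[14.3, -27.1, -33.2], [18.3, 16.3, 8.8], [39.2, 34.7, 34.4]]
  W [[487.8, -195.4, 12.9], [555.6, -131.0, 37.9]]
```

View pics/g2.png

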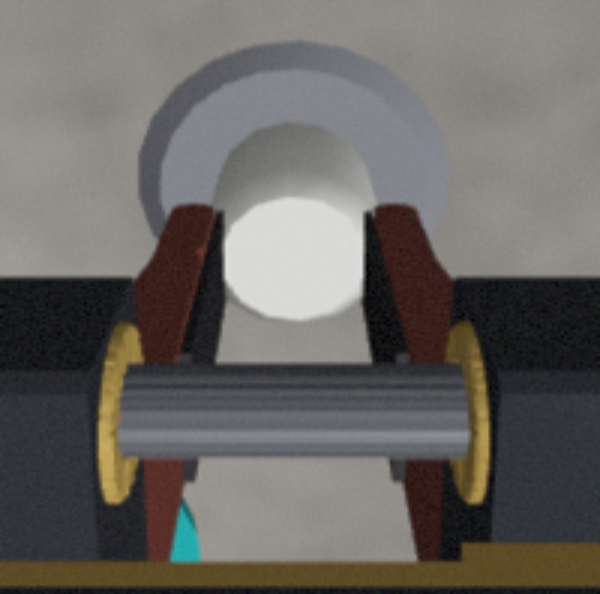

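The knob is centred in the pads in tool z (±17), and the gap reads about 25 along y in both image and sensor, stable. I'll try a gentle lift and check it's held.

Request:
apply_moves --increments '[{"gripper": 0,"delta_pos": [-0.3,0,0],"dr": [0,0,0]},{"gripper": 0,"delta_pos": [-0.6,0,0],"dr": [0,0,0]},{"gripper": 0,"delta_pos": [-0.6,0,0],"dr": [0,0,0]},{"gripper": 0,"delta_pos": [-0.5,0,0],"dr": [0,0,0]},{"gripper": 0,"delta_pos": [0,0,0],"dr": [0,0,0]}]'

```text
t: 4.98
ee_pos: [521.9, -166.2, 73.6]
orientation: [0.222, 1.557, -0.223]
ft_force: [0.0, -0.3, -1.1]
width: 24.7
```

```bash
cat >> h.py <<'E'
def held(n="wrist"):
    o=ctrl.get_obs(); R=cv2.Rodrigues(o["orientation"])[0]
    im,W,*_=cam(n); T=(W-o["ee_pos"])@R; s=cv2.cvtColor(im,cv2.COLOR_RGB2HSV)
    near=np.isfinite(W).all(-1)&(np.hypot(T[...,1],T[...,2])<50)&(s[...,1]<60)
    for k,m in(("knobtop",near&(T[...,0]>-45)&(T[...,0]<-22)&(s[...,2]>120)),("shoulder",near&(T[...,0]>5)&(T[...,0]<28)&(s[...,2]<150))):
        if m.sum()>5: print(n,k,m.sum(),"T 2/50/98%",np.percentile(T[m],[2,50,98],axis=0).round(1).tolist(),"W",np.percentile(W[m],[2,98],axis=0).round(1).tolist())
    return im
E
python3 -c "
from h import *
go(521,-166,225); held(); held('scene')"
```

```text
t 4.9833 pos [ 521.9 -166.2   73.6] w 24.7 F [ 0.  -0.3 -1.1] q6 [-0.33  0.48  1.88  0.    0.78 -1.62]
tool delta cm [-15.14  -0.    -0.06] dr to vertical [0.     0.0023 0.0001]
wrist knobtop 2359 T 2/50/98% [[-31.7, -12.5, -16.6], [-30.3, -0.8, -3.8], [-24.2, 10.9, 12.1]] W [[505.2, -178.6, 97.8], [533.6, -153.6, 105.4]]
wrist shoulder 4168 T 2/50/98% [[9.6, -34.1, -34.4], [15.8, -1.4, -17.2], [21.4, 31.8, 7.2]] W [[487.2, -199.4, 52.2], [533.9, -133.9, 64.0]]
scene knobtop 25 T 2/50/98% [[-35.1, -20.4, 1.7], [-26.7, 4.3, 12.6], [-22.5, 16.8, 16.1]] W [[526.1, -189.0, 95.6], [537.8, -150.5, 108.3]]
scene shoulder 415 T 2/50/98% [[11.6, -22.6, -32.4], [17.5, 15.0, 8.0], [26.6, 35.3, 33.7]] W [[491.1, -193.0, 46.5], [555.5, -131.0, 61.5]]
```

The brush rises with the gripper: the knob top stays at T -30 mm, so the underside is about 51.7 mm below the TCP. Lifting to carry height.

Request:
apply_moves --increments '[{"gripper": 0,"delta_pos": [-2,0,0],"dr": [0,0,0]},{"gripper": 0,"delta_pos": [-2.5,0,0],"dr": [0,0,0]},{"gripper": 0,"delta_pos": [-2.5,0,0],"dr": [0,0,0]},{"gripper": 0,"delta_pos": [-2.5,0,0],"dr": [0,0,0]},{"gripper": 0,"delta_pos": [-2,0,0],"dr": [0,0,0]}]'

```text
t: 5.5
ee_pos: [521.3, -166.0, 189.0]
orientation: [0.223, 1.558, -0.223]
ft_force: [0.1, 0.0, -0.4]
width: 0.5
```

Request:
apply_moves --increments '[{"gripper": 0,"delta_pos": [-2,0,0],"dr": [0,0,0]},{"gripper": 0,"delta_pos": [-2,0,0],"dr": [0,0,0]},{"gripper": 0,"delta_pos": [-1,0,0],"dr": [0,0,0]},{"gripper": 0,"delta_pos": [0,0,0],"dr": [0,0,0]},{"gripper": 0,"delta_pos": [0,0,0],"dr": [0,0,0]}]'

```text
t: 5.92
ee_pos: [520.9, -165.9, 237.0]
orientation: [0.223, 1.559, -0.223]
ft_force: [-0.1, 0.4, 0.2]
width: 0.5
```

```bash
python3 -c "
from h import *
go(460.2,173.1,230); held()"
```

```text
t 5.9167 pos [ 520.9 -165.9  237. ] w 0.5 F [-0.1  0.4  0.2] q6 [-0.33  0.26  1.76 -0.    1.12 -1.62]
tool delta cm [  0.69  30.85 -15.32] dr to vertical [-0.      0.0004  0.    ]
wrist knobtop 24 T 2/50/98% [[-42.3, -10.1, -12.1], [-30.2, -3.1, -11.8], [-28.8, 8.1, -9.9]] W [[506.6, -172.4, 265.8], [512.0, -154.9, 279.3]]
```

The gripper shut to 0.5, so the brush slipped out. I'll find where it is.

```bash
python3 - <<'E'
from h import *
im,W,*_=cam("wrist"); im2,W2,*_=cam("scene"); im3,W3,*_=cam("top")
np.savez("c1.npz",wi=im,ww=W,si=im2,sw=W2,ti=im3,tw=W3)
a=cv2.resize(im,(400,300)); b=cv2.resize(im2[80:280,140:400],(400,300)); c=cv2.resize(im3[120:300,237:477],(400,300))
save("g3.png",np.vstack([np.hstack([a,b]),np.hstack([c,c*0])]))
E
```

```text
(no output)
```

View pics/g3.png

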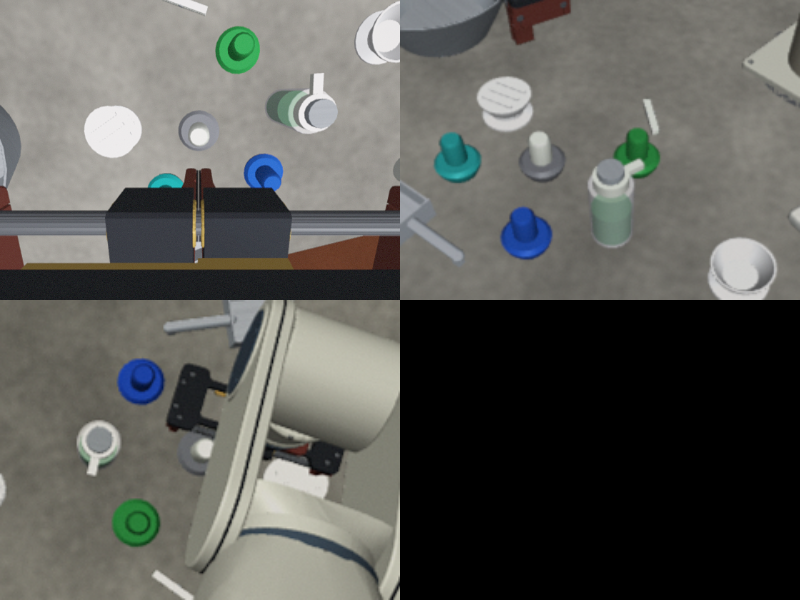

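The brush is upright again at nearly its old place (wrist tile (200,130), scene tile (541,160)). The finger points ended at T≈-30, so the real fingertips seem far behind where the text puts them (+8), and only the knob's rounded top edge was gripped. I'll measure the true tip now.

```bash
python3 - <<'E'
from h import *
o=ctrl.get_obs(); R=cv2.Rodrigues(o["orientation"])[0]; c=np.load("c1.npz")
for n in "wst":
    im,W=c[n+"i"],c[n+"w"]; T=(W-o["ee_pos"])@R
    m=np.isfinite(W).all(-1)&(np.abs(T[...,1])<25)&(np.abs(T[...,2])<40)&(T[...,0]<60)&(T[...,0]>-90)
    if m.sum():
        h,e=np.histogram(T[m][:,0],np.arange(-90,61,5)); print(n,m.sum(),[(int(a),int(b)) for a,b in zip(e,h) if b])
        q=T[m&(T[...,0]>-60)]
        if len(q): print(" y,z",np.percentile(q,[1,50,99],axis=0).round(1).tolist())
    d=np.isfinite(W).all(-1)&(np.hypot(W[...,0]-522,W[...,1]+165)<60)
    P=W[d]
    for a,b in((15,40),(42,76),(78,92)):
        q=P[(P[:,2]>a)&(P[:,2]<b)]
        if len(q)>5: print(n,a,b,len(q),((q.min(0)+q.max(0))/2).round(1),np.ptp(q,0).round())
E
```

```text
w 1396 [(-90, 63), (-85, 25), (-80, 72), (-75, 61), (-70, 60), (-65, 193), (-60, 221), (-55, 184), (-50, 137), (-45, 141), (-40, 129), (-35, 101), (-30, 9)]
 y,z [[-59.8, -10.0, -12.1], [-48.1, -1.2, -11.4], [-30.1, 7.9, 4.7]]
w 15 40 1739 [ 520.5 -166.6   34.5] [71. 71. 10.]
w 42 76 103 [ 511.5 -165.3   58.9] [15. 31. 34.]
w 78 92 633 [ 520.4 -166.5   81.4] [32. 32.  7.]
s 161 [(-80, 2), (-75, 5), (-70, 3), (-65, 4), (-60, 3), (-55, 12), (-50, 33), (-45, 31), (-40, 30), (-35, 32), (-30, 6)]
 y,z [[-57.2, -8.6, -10.0], [-40.3, 8.8, 3.7], [-28.9, 11.1, 12.3]]
s 15 40 432 [ 521.1 -164.9   27.6] [71. 72. 25.]
s 42 76 152 [ 521.8 -161.3   59. ] [34. 27. 34.]
s 78 92 107 [ 522.9 -163.4   81.7] [28. 29.  7.]
t 15 40 267 [ 520.  -155.6   33.8] [63. 52. 12.]
t 42 76 35 [ 522.6 -157.7   59. ] [33. 20. 34.]
t 78 92 105 [ 522.7 -160.6   82.3] [31. 26.  8.]
```

Both cameras put the real fingertips at T≈-29.5 mm rather than the +8 stated, so the tool data is about 37.5 mm off along tool x; laterally it's centred. I'll regrasp with tips at z≈44, so TCP z≈14. Open first, then descend partway and check again.

Request:
apply_moves --increments '[{"gripper": 100,"delta_pos": [0,0,0],"dr": [0,0,0]},{"gripper": 100,"delta_pos": [0,0,0],"dr": [0,0,0]},{"gripper": 100,"delta_pos": [0,0,0],"dr": [0,0,0]},{"gripper": 100,"delta_pos": [0,0,0],"dr": [0,0,0]},{"gripper": 100,"delta_pos": [0,0,0],"dr": [0,0,0]}]'

```text
t: 6.53
ee_pos: [520.9, -165.9, 237.1]
orientation: [0.223, 1.559, -0.223]
ft_force: [-1.3, 0.5, 0.0]
width: 30.2
```

Request:
apply_moves --increments '[{"gripper": 100,"delta_pos": [2,0,0],"dr": [0,0,0]},{"gripper": 100,"delta_pos": [3,0,0],"dr": [0,0,0]},{"gripper": 100,"delta_pos": [3,0,0],"dr": [0,0,0]},{"gripper": 100,"delta_pos": [2,0,0],"dr": [0,0,0]},{"gripper": 100,"delta_pos": [0,0,0],"dr": [0,0,0]}]'

```text
t: 6.95
ee_pos: [518.1, -164.9, 133.3]
orientation: [0.224, 1.566, -0.222]
ft_force: [-0.6, -0.2, 0.1]
width: 64.0
```

Request:
apply_moves --increments '[{"gripper": 100,"delta_pos": [2,0,0],"dr": [0,0,0]},{"gripper": 100,"delta_pos": [2,0,0],"dr": [0,0,0]},{"gripper": 100,"delta_pos": [2,0,0],"dr": [0,0,0]},{"gripper": 100,"delta_pos": [1,0,0],"dr": [0,0,0]},{"gripper": 100,"delta_pos": [0,0,0],"dr": [0,0,0]}]'

```text
t: 7.37
ee_pos: [520.2, -165.7, 66.2]
orientation: [0.223, 1.562, -0.222]
ft_force: [-0.7, -0.9, -0.5]
width: 87.7
```

```bash
python3 - <<'E'
from h import *
go(521,-165.5,14)
o=ctrl.get_obs(); R=cv2.Rodrigues(o["orientation"])[0]
for n in("wrist","scene"):
    im,W,*_=cam(n); T=(W-o["ee_pos"])@R; s=cv2.cvtColor(im,cv2.COLOR_RGB2HSV)
    m=np.isfinite(W).all(-1)&(np.abs(T[...,1])<65)&(np.abs(T[...,1])>40)&(np.abs(T[...,2])<20)&(W[...,2]>45)&((s[...,0]<15)|(s[...,0]>165))&(s[...,1]>80)
    for g in(-1,1):
        q=T[m&(T[...,1]*g>0)]
        if len(q)>5: print(n,g,len(q),np.percentile(q,[1,50,99],axis=0).round(1).tolist())
held()
E
```

```text
t 7.3667 pos [ 520.2 -165.7   66.2] w 87.7 F [-0.7 -0.9 -0.5] q6 [-0.33  0.49  1.88 -0.    0.77 -1.62]
tool delta cm [5.22 0.04 0.08] dr to vertical [ 0.     -0.0024 -0.0001]
wrist -1 2905 [[-113.1, -56.1, -12.3], [-91.1, -46.6, -9.0], [-34.4, -45.8, 10.2]]
wrist 1 2697 [[-113.6, 43.5, -12.3], [-89.3, 44.6, -10.3], [-34.1, 53.9, 10.0]]
scene -1 12 [[-96.7, -49.3, 7.9], [-48.4, -45.4, 10.9], [-34.5, -43.8, 12.5]]
scene 1 151 [[-82.8, 51.1, -9.6], [-57.0, 53.6, 1.6], [-32.5, 57.8, 12.3]]
wrist shoulder 326 T 2/50/98% [[5.3, -16.0, -17.9], [15.7, -1.4, -16.2], [27.4, 11.9, -7.0]] W [[503.7, -179.5, 40.6], [513.3, -151.2, 62.8]]
```

Open tips also sit at T≈-31, clear of the knob. Descending.

Request:
apply_moves --increments '[{"gripper": 100,"delta_pos": [1.5,0,0],"dr": [0,0,0]},{"gripper": 100,"delta_pos": [1.5,0,0],"dr": [0,0,0]},{"gripper": 100,"delta_pos": [1.1,0,0],"dr": [0,0,0]},{"gripper": 100,"delta_pos": [0.6,0,0],"dr": [0,0,0]},{"gripper": 100,"delta_pos": [0,0,0],"dr": [0,0,0]}]'

```text
t: 7.93
ee_pos: [520.6, -165.8, 19.7]
orientation: [0.223, 1.56, -0.223]
ft_force: [-0.3, -0.1, -0.2]
width: 87.5
```

Request:
apply_moves --increments '[{"gripper": 100,"delta_pos": [0.2,0,0],"dr": [0,0,0]},{"gripper": 0,"delta_pos": [0,0,0],"dr": [0,0,0]},{"gripper": 0,"delta_pos": [0,0,0],"dr": [0,0,0]},{"gripper": 0,"delta_pos": [0,0,0],"dr": [0,0,0]},{"gripper": 0,"delta_pos": [0,0,0],"dr": [0,0,0]}]'

```text
t: 8.35
ee_pos: [521.3, -166.0, 18.6]
orientation: [0.223, 1.559, -0.223]
ft_force: [0.5, 0.3, -0.3]
width: 64.8
```

Request:
apply_moves --increments '[{"gripper": 0,"delta_pos": [0,0,0],"dr": [0,0,0]},{"gripper": 0,"delta_pos": [0,0,0],"dr": [0,0,0]},{"gripper": 0,"delta_pos": [0,0,0],"dr": [0,0,0]},{"gripper": 0,"delta_pos": [0,0,0],"dr": [0,0,0]},{"gripper": 0,"delta_pos": [0,0,0],"dr": [0,0,0]}]'

```text
t: 8.77
ee_pos: [520.9, -165.9, 18.2]
orientation: [0.223, 1.559, -0.223]
ft_force: [-0.3, 0.1, 0.2]
width: 33.5
```

```bash
python3 -c "
from h import *
go(521,-165.5,190)"
```

```text
t 8.7667 pos [ 520.9 -165.9   18.2] w 33.5 F [-0.3  0.1  0.2] q6 [-0.33  0.58  1.9  -0.    0.67 -1.62]
tool delta cm [-1.718e+01  4.000e-02 -1.000e-02] dr to vertical [ 0. -0.  0.]
```

Width 33.5 is a full knob grip. Lift; the underside is 18.2 mm below the reported TCP.

Request:
apply_moves --increments '[{"gripper": 0,"delta_pos": [-0.5,0,0],"dr": [0,0,0]},{"gripper": 0,"delta_pos": [-1.2,0,0],"dr": [0,0,0]},{"gripper": 0,"delta_pos": [-2,0,0],"dr": [0,0,0]},{"gripper": 0,"delta_pos": [-2.5,0,0],"dr": [0,0,0]},{"gripper": 0,"delta_pos": [-2.5,0,0],"dr": [0,0,0]}]'

```text
t: 9.18
ee_pos: [520.5, -165.8, 106.6]
orientation: [0.223, 1.56, -0.223]
ft_force: [0.1, 0.1, -1.4]
width: 33.1
```

Request:
apply_moves --increments '[{"gripper": 0,"delta_pos": [-2.5,0,0],"dr": [0,0,0]},{"gripper": 0,"delta_pos": [-2.5,0,0],"dr": [0,0,0]},{"gripper": 0,"delta_pos": [-2.5,0,0],"dr": [0,0,0]},{"gripper": 0,"delta_pos": [-1.3,0,0],"dr": [0,0,0]},{"gripper": 0,"delta_pos": [0,0,0],"dr": [0,0,0]}]'

```text
t: 9.6
ee_pos: [522.9, -166.6, 197.5]
orientation: [0.222, 1.553, -0.224]
ft_force: [0.5, 0.2, -0.8]
width: 33.3
```

```bash
python3 -c "
from h import *
go(460.2,173.1,193)"
```

```text
t 9.6 pos [ 522.9 -166.6  197.5] w 33.3 F [ 0.5  0.2 -0.8] q6 [-0.33  0.3   1.8   0.    1.03 -1.62]
tool delta cm [  0.33  30.85 -15.54] dr to vertical [0.     0.0068 0.0003]
```

Request:
apply_moves --increments '[{"gripper": 0,"delta_pos": [0,1.5,-0.75],"dr": [0,0,0]},{"gripper": 0,"delta_pos": [0,2.5,-1.25],"dr": [0,0,0]},{"gripper": 0,"delta_pos": [0,2.5,-1.25],"dr": [0,0,0]},{"gripper": 0,"delta_pos": [0,2.5,-1.25],"dr": [0,0,0]},{"gripper": 0,"delta_pos": [0,2.5,-1.25],"dr": [0,0,0]}]'

```text
t: 10.02
ee_pos: [496.7, -38.3, 192.5]
orientation: [0.223, 1.561, -0.223]
ft_force: [-0.1, 0.0, -1.0]
width: 33.4
```

Request:
apply_moves --increments '[{"gripper": 0,"delta_pos": [0,2.5,-1.25],"dr": [0,0,0]},{"gripper": 0,"delta_pos": [0,2.5,-1.25],"dr": [0,0,0]},{"gripper": 0,"delta_pos": [0,2.5,-1.25],"dr": [0,0,0]},{"gripper": 0,"delta_pos": [0,2.5,-1.25],"dr": [0,0,0]},{"gripper": 0,"delta_pos": [0,2.5,-1.25],"dr": [0,0,0]}]'

```text
t: 10.43
ee_pos: [471.7, 99.2, 192.6]
orientation: [0.223, 1.56, -0.223]
ft_force: [0.7, 0.4, -1.5]
width: 33.1
```

Request:
apply_moves --increments '[{"gripper": 0,"delta_pos": [0,2.5,-1.25],"dr": [0,0,0]},{"gripper": 0,"delta_pos": [0,2.5,-1.25],"dr": [0,0,0]},{"gripper": 0,"delta_pos": [0,1.5,-0.75],"dr": [0,0,0]},{"gripper": 0,"delta_pos": [0,0,0],"dr": [0,0,0]},{"gripper": 0,"delta_pos": [0,0,0],"dr": [0,0,0]}]'

```text
t: 10.85
ee_pos: [459.1, 169.8, 192.6]
orientation: [0.22, 1.561, -0.222]
ft_force: [-0.9, -0.2, -1.5]
width: 33.0
```

```bash
python3 - <<'E'
from h import *
go(460.2,173.1,193)
o=ctrl.get_obs(); R=cv2.Rodrigues(o["orientation"])[0]
for n in("scene","top","wrist"):
    im,W,*_=cam(n); T=(W-o["ee_pos"])@R
    m=np.isfinite(W).all(-1)&(np.hypot(T[...,1],T[...,2])<42)
    for nm,a,b in(("dome",-19,15),("knob",-60,-20)):
        q=T[m&(T[...,0]>a)&(T[...,0]<b)]
        if len(q)>9: print(n,nm,len(q),q.min(0).round(1),q.max(0).round(1))
    m=np.isfinite(W).all(-1)&(np.hypot(W[...,0]-460,W[...,1]-173)<55)&(W[...,2]>38)&(W[...,2]<55)
    q=W[m]
    if len(q)>9: print(n,"rim",len(q),((q.min(0)+q.max(0))/2).round(1),np.ptp(q,0).round())
E
```

```text
t 10.85 pos [459.1 169.8 192.6] w 33.0 F [-0.9 -0.2 -1.5] q6 [ 0.33  0.23  1.92 -0.    0.99 -0.96]
tool delta cm [-0.04  0.34  0.01] dr to vertical [-0.     -0.0009  0.001 ]
scene dome 690 [-19.  -35.4 -32.8] [ 8.  36.2 36.1]
scene knob 466 [-60.  -24.9 -10.7] [-20.2  27.6  20.5]
scene rim 361 [459.2 172.9  42.7] [87. 87.  9.]
top dome 40 [-18.3 -34.7 -13.7] [-10.3 -28.5  18.7]
wrist dome 3491 [-19.  -37.4 -35.4] [-11.4  34.    7.9]
wrist knob 2864 [-60.  -27.6 -29. ] [-20.   27.6   9.4]
wrist rim 826 [447.6 172.   42.8] [65. 86. 10.]
```

Still gripped (33.0). The dome is centred on the TCP to within about 1 mm and the rim is confirmed at (460,173). Seated TCP z should be 17+18.2≈35. I'll correct 3.3 mm sideways and descend to about 82.

Request:
apply_moves --increments '[{"gripper": 0,"delta_pos": [1.5,0.2,0],"dr": [0,0,0]},{"gripper": 0,"delta_pos": [3,0.1,0],"dr": [0,0,0]},{"gripper": 0,"delta_pos": [3,0,0],"dr": [0,0,0]},{"gripper": 0,"delta_pos": [2.5,0,0],"dr": [0,0,0]},{"gripper": 0,"delta_pos": [1,0,0],"dr": [0,0,0]}]'

```text
t: 11.42
ee_pos: [459.0, 170.7, 80.3]
orientation: [0.222, 1.563, -0.226]
ft_force: [-0.5, -0.3, -0.7]
width: 33.5
```

Request:
apply_moves --increments '[{"gripper": 0,"delta_pos": [0,0,0],"dr": [0,0,0]},{"gripper": 0,"delta_pos": [0,0,0],"dr": [0,0,0]},{"gripper": 0,"delta_pos": [0,0,0],"dr": [0,0,0]},{"gripper": 0,"delta_pos": [0,0,0],"dr": [0,0,0]},{"gripper": 0,"delta_pos": [0,0,0],"dr": [0,0,0]}]'

```text
t: 11.83
ee_pos: [461.8, 172.7, 84.5]
orientation: [0.224, 1.557, -0.222]
ft_force: [1.2, -0.9, -1.9]
width: 33.1
```

```bash
python3 -c "
from h import *
go(460.1,173.0,36)"
```

```text
t 11.8333 pos [461.8 172.7  84.5] w 33.1 F [ 1.2 -0.9 -1.9] q6 [ 0.33  0.4   1.99 -0.    0.74 -0.95]
tool delta cm [ 4.85 -0.03 -0.18] dr to vertical [-0.      0.0021 -0.0015]
```

Request:
apply_moves --increments '[{"gripper": 0,"delta_pos": [0.6,0,-0.1],"dr": [0,0,0]},{"gripper": 0,"delta_pos": [0.6,0,0],"dr": [0,0,0]},{"gripper": 0,"delta_pos": [0.6,0,0],"dr": [0,0,0]},{"gripper": 0,"delta_pos": [0.6,0,0],"dr": [0,0,0]},{"gripper": 0,"delta_pos": [0,0,0],"dr": [0,0,0]}]'

```text
t: 12.25
ee_pos: [458.8, 172.4, 57.7]
orientation: [0.222, 1.561, -0.224]
ft_force: [-0.4, 0.1, -1.2]
width: 33.3
```

```bash
python3 -c "
from h import *
go(460.1,173.0,36)"
```

```text
t 12.25 pos [458.8 172.4  57.7] w 33.3 F [-0.4  0.1 -1.2] q6 [ 0.34  0.45  2.01 -0.    0.69 -0.95]
tool delta cm [2.17 0.09 0.11] dr to vertical [-0.     -0.0019  0.0014]
```

Request:
apply_moves --increments '[{"gripper": 0,"delta_pos": [0.3,0,0],"dr": [0,0,0]},{"gripper": 0,"delta_pos": [0.3,0,0],"dr": [0,0,0]},{"gripper": 0,"delta_pos": [0.3,0,0],"dr": [0,0,0]},{"gripper": 0,"delta_pos": [0.3,0,0],"dr": [0,0,0]},{"gripper": 0,"delta_pos": [0,0,0],"dr": [0,0,0]}]'

```text
t: 12.67
ee_pos: [459.5, 172.6, 46.7]
orientation: [0.222, 1.56, -0.223]
ft_force: [-0.2, -0.1, -1.7]
width: 33.0
```

```bash
python3 -c "
from h import *
go(460.1,173.0,36)"
```

```text
t 12.6667 pos [459.5 172.6  46.7] w 33.0 F [-0.2 -0.1 -1.7] q6 [ 0.34  0.47  2.01 -0.    0.66 -0.95]
tool delta cm [1.07 0.05 0.04] dr to vertical [-0.     -0.0006  0.0005]
```

No contact force. Down about 9 mm more, in fine steps.

Request:
apply_moves --increments '[{"gripper": 0,"delta_pos": [0.2,0,0],"dr": [0,0,0]},{"gripper": 0,"delta_pos": [0.2,0,0],"dr": [0,0,0]},{"gripper": 0,"delta_pos": [0.2,0,0],"dr": [0,0,0]},{"gripper": 0,"delta_pos": [0.2,0,0],"dr": [0,0,0]},{"gripper": 0,"delta_pos": [0,0,0],"dr": [0,0,0]}]'

```text
t: 13.08
ee_pos: [459.6, 172.7, 38.8]
orientation: [0.223, 1.56, -0.223]
ft_force: [-0.4, 0.6, -1.2]
width: 33.2
```

```bash
python3 -c "
from h import *
go(460.1,173.0,36)"
```

```text
t 13.0833 pos [459.6 172.7  38.8] w 33.2 F [-0.4  0.6 -1.2] q6 [ 0.34  0.48  2.01 -0.    0.65 -0.95]
tool delta cm [0.28 0.05 0.04] dr to vertical [-0.     -0.0004  0.0003]
```

Request:
apply_moves --increments '[{"gripper": 0,"delta_pos": [0.1,0,0],"dr": [0,0,0]},{"gripper": 0,"delta_pos": [0.1,0,0],"dr": [0,0,0]},{"gripper": 0,"delta_pos": [0.1,0,0],"dr": [0,0,0]},{"gripper": 0,"delta_pos": [0,0,0],"dr": [0,0,0]},{"gripper": 0,"delta_pos": [0,0,0],"dr": [0,0,0]}]'

```text
t: 13.5
ee_pos: [459.8, 172.7, 36.1]
orientation: [0.223, 1.559, -0.223]
ft_force: [0.6, 0.5, -0.8]
width: 33.5
```

```bash
python3 - <<'E'
from h import *
go(460.1,173.0,36)
for n in("scene","wrist"):
    im,W,*_=cam(n)
    m=np.isfinite(W).all(-1)&(np.hypot(W[...,0]-460,W[...,1]-173)<15)
    q=W[m&(W[...,2]<115)]; print(n,"knob top z",np.percentile(q[:,2],[90,99]).round(1))
E
```

```text
t 13.5 pos [459.8 172.7  36.1] w 33.5 F [ 0.6  0.5 -0.8] q6 [ 0.34  0.49  2.01 -0.    0.64 -0.95]
tool delta cm [0.01 0.03 0.02] dr to vertical [ 0.     -0.0001  0.0001]
scene knob top z [100.3 101.3]
wrist knob top z [101.5 102.1]
```

Knob top reads about 100.5–101.5 with the usual +1 bias; home is 99. Another 1 mm down, then release in place.

Request:
apply_moves --increments '[{"gripper": 0,"delta_pos": [0.05,0,0],"dr": [0,0,0]},{"gripper": 0,"delta_pos": [0.05,0,0],"dr": [0,0,0]},{"gripper": 0,"delta_pos": [0,0,0],"dr": [0,0,0]},{"gripper": 0,"delta_pos": [0,0,0],"dr": [0,0,0]},{"gripper": 0,"delta_pos": [0,0,0],"dr": [0,0,0]}]'

```text
t: 14.02
ee_pos: [459.8, 172.7, 35.2]
orientation: [0.223, 1.559, -0.223]
ft_force: [-0.0, -0.1, -1.3]
width: 33.1
```

Request:
apply_moves --increments '[{"gripper": 60,"delta_pos": [0,0,0],"dr": [0,0,0]},{"gripper": 80,"delta_pos": [0,0,0],"dr": [0,0,0]},{"gripper": 80,"delta_pos": [0,0,0],"dr": [0,0,0]},{"gripper": 80,"delta_pos": [0,0,0],"dr": [0,0,0]},{"gripper": 80,"delta_pos": [0,0,0],"dr": [0,0,0]}]'

```text
t: 14.43
ee_pos: [459.9, 172.7, 35.2]
orientation: [0.223, 1.559, -0.223]
ft_force: [0.0, 0.4, 0.8]
width: 63.0
```

```bash
python3 -c "
from h import *
go(460.1,173.0,186)"
```

```text
t 14.4333 pos [459.9 172.7  35.2] w 63.0 F [0.  0.4 0.8] q6 [ 0.34  0.49  2.01 -0.    0.64 -0.95]
tool delta cm [-15.08   0.03   0.02] dr to vertical [-0.      0.0001 -0.    ]
```

Released with 63 mm of opening and no force spike. Retract straight up.

Request:
apply_moves --increments '[{"gripper": 80,"delta_pos": [-1,0,0],"dr": [0,0,0]},{"gripper": 80,"delta_pos": [-2,0,0],"dr": [0,0,0]},{"gripper": 80,"delta_pos": [-3,0,0],"dr": [0,0,0]},{"gripper": 80,"delta_pos": [-3,0,0],"dr": [0,0,0]},{"gripper": 80,"delta_pos": [-3,0,0],"dr": [0,0,0]}]'

```text
t: 14.85
ee_pos: [459.4, 172.6, 157.0]
orientation: [0.223, 1.56, -0.223]
ft_force: [0.6, 0.1, -0.6]
width: 70.5
```

Request:
apply_moves --increments '[{"gripper": 80,"delta_pos": [-2,0,0],"dr": [0,0,0]},{"gripper": 80,"delta_pos": [0,0,0],"dr": [0,0,0]},{"gripper": 80,"delta_pos": [0,0,0],"dr": [0,0,0]},{"gripper": 80,"delta_pos": [0,0,0],"dr": [0,0,0]},{"gripper": 80,"delta_pos": [0,0,0],"dr": [0,0,0]}]'

```text
t: 15.27
ee_pos: [458.8, 172.4, 174.0]
orientation: [0.222, 1.561, -0.224]
ft_force: [-0.2, 0.6, -0.3]
width: 70.3
```

```bash
python3 - <<'E'
from h import *
go(460.1,173.0,186)
ims=[]
for n in("scene","wrist"):
    im,W,*_=cam(n); ims.append(im)
    for nm,c,bands in(("brush",(460,173),((94,105),(58,90),(40,58))),("block",(502,343),((78,90),))):
        m=np.isfinite(W).all(-1)&(np.hypot(W[...,0]-c[0],W[...,1]-c[1])<(55 if nm=="brush" else 25))
        for a,b in bands:
            q=W[m&(W[...,2]>a)&(W[...,2]<b)]
            if len(q)>9: print(n,nm,(a,b),len(q),((q.min(0)+q.max(0))/2).round(1),np.ptp(q,0).round(),"zmed",np.median(q[:,2]).round(1))
save("end.png",np.hstack([cv2.resize(ims[0][200:380,300:480],(400,400)),cv2.resize(ims[1],(400,400))]))
E
```

```text
t 15.2667 pos [458.8 172.4 174. ] w 70.3 F [-0.2  0.6 -0.3] q6 [ 0.34  0.25  1.94 -0.    0.95 -0.95]
tool delta cm [-1.2   0.09  0.1 ] dr to vertical [-0.     -0.0019  0.0014]
scene brush (94, 105) 174 [461.3 173.8  97.7] [31. 31.  7.] zmed 97.8
scene brush (58, 90) 147 [466.4 174.1  74. ] [23. 32. 32.] zmed 75.5
scene brush (40, 58) 833 [459.3 173.6  49. ] [87. 86. 18.] zmed 49.8
scene block (78, 90) 216 [501.6 343.8  81.1] [30. 29.  6.] zmed 80.9
wrist brush (94, 105) 1097 [459.2 172.2  98.4] [32. 33.  9.] zmed 99.3
wrist brush (58, 90) 193 [450.5 172.9  74. ] [16. 32. 32.] zmed 75.3
wrist brush (40, 58) 3924 [458.5 171.9  48.7] [87. 87. 17.] zmed 50.8
wrist block (78, 90) 937 [500.  342.1  81.3] [32. 32.  7.] zmed 82.3
```

View pics/end.png

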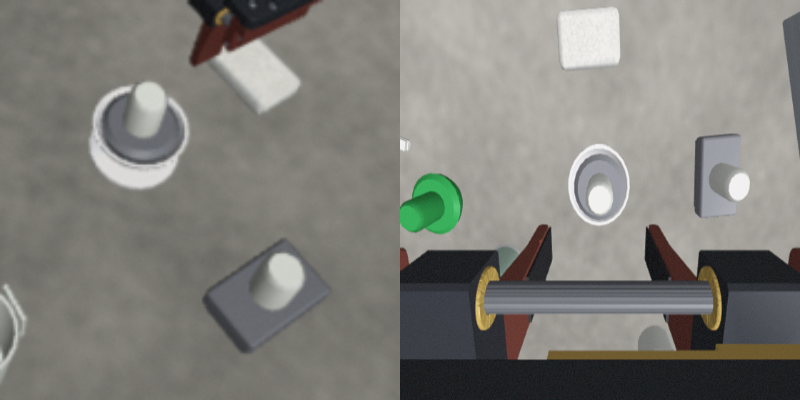

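The brush sits upright in the hollow stand (left half (145,120), right half (600,185)). Its knob top is 17.0 mm above the block brush's knob top in both views, which is fully home. It's within about 2 mm of the stand's axis. The block brush hasn't moved and the gripper is clear. Handing in.

```bash
python3 -c "
from h import *
print(ctrl.close_job())"
```

```text
the job is handed in; nothing more can be done
None
```

The domed brush now stands upright and fully home in the hollow stand, and the job was handed in at about 15.3 s.

**Last checks, from the scene and wrist cameras:**
- **Height:** its knob top is about 17 mm above the block brush's knob top (16.9 and 17.0 mm), which matches the inner floor height.
- **Centring:** it is within about 2 mm of the stand's axis, and its knob looks vertical.
- **Block brush:** it has not moved beyond about 2 mm of camera error.
- **Gripper:** it is open and clear. I let go only with the brush lowered to seat height.

**What went wrong:** the first grasp failed. The gripper read 25 mm instead of 34, and the brush slipped out during the lift, falling back upright in its place, away from the stand. The cameras showed the fingertips about 30 mm behind the reported TCP, where the tool data puts them 8 mm ahead. I gripped again using the measured position, and the reading was a good 33.5 mm.

**Disagreements:** the wrist and fixed cameras differed by about 2 mm in position. Depth heights read 1–3 mm too high before placing.

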